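# Tune the kitchen radio with its thumbwheel

### The arm

A 6-joint arm with a two-finger parallel gripper is mounted at the origin on a cart in front of the work surface, level with it; the furniture and walls round the work are solid. World frame = base frame: x ahead of the robot, y to its left, z up, the work surface at z = 0. Lengths are in m, angles in rad, forces in N, time in s.
With the tool pointing down it reaches from about 0.35 to 0.725 m from the base axis. Payload 6 kg.
Tool frame: the origin (TCP) lies between the finger pads; the fingertips stand 14 mm ahead of it and the grasp point (between the pads) lies 5 mm behind it; z points along the fingers, y is the line along which they close (so a half turn about z gives the same grasp; the last joint's range is limited). The gripper opens to 85 mm and grips with 20 to 120 N. Pads are 22 mm wide; open, the fingers measure 114 mm over their backs; the gripper's body (76 mm by 85 mm) begins 54 mm behind the grasp point. The pads swing forward as they close: fully open they stand 13 mm farther back than shut.
Start: joints at [-1.004, 0.04, 0.085, 0, -1.615, -0.334], TCP at [0.138, -0.584, 0.245] pointing down, gripper open.
Joint ranges: [-2.56, 2.56], [-1.29, 2.01], [-1.08, 1.49], [-3.29, 1.98], [-2.81, -0.18], [-2.99, 2.99]. Speed limits (rad/s): [2.57, 2.57, 3.01, 3.14, 3.14, 3.14].

### API

Orientations are given as a unit quaternion [w, x, y, z].
In Python, from bench import observe, snapshot, job_done, silhouettes, mark_of gives the robot as it stands.
- The arm moves only by the tool carry_out, never from a script. Its argument "commands" is one flat list of numbers, 7 for each row, row after row: the shift along the world's x, y, z in mm, then the turn, a rotation vector about the world's x, y, z in rad, then the opening, from -1 (shut) to 1 (fully open). In form: [x, y, z, rx, ry, rz, grip, x, y, z, rx, ry, rz, grip, ...]. A call has 1 to 20 rows; each row shifts and turns the commanded pose from where the row before left it; what a row does not reach is not made up. A row lasts 1/8 s, in which the tool goes at most 62.5 mm and 10.7 degrees, less where a joint would pass 70% of its speed; a pose out of reach is approached as far as the arm can. A call with a gripper value outside its range is refused whole. The fingers move at their own pace and stop on an object; "grip_force" is the grip in N (left out, the last holds). Time passes only in rows, so rows that do not move let the fingers close. It gives the time, the measured TCP pose, the force, the opening and the grip force at its end, in the units of the state.
- observe(): the state, without advancing time (a new reading comes with each control period).
- snapshot(name): name is "scene" or "top" or "wrist"; returns a dict with "pixels" (420x560x3 uint8, blue, green, red), "depth" (420x560 float32, m along the optical axis (not along the pixel's ray), 0 where there is no reading), "intrinsics" (3x3 intrinsics, pixels), "distortion" ([k1, k2, p1, p2, k3] as OpenCV has them; the pictures are not rectified), "view" (4x4, takes a point from world to camera coordinates); the wrist camera has in their place "hand_eye" (4x4, takes a point from camera to tool coordinates, whose origin is the TCP and whose axes are the flange's). Camera axes: x right, y up, looking along -z (the intrinsics and any distortion apply to the point x, -y, -z); pixel columns grow to the right and rows downward; lengths in m; the calibration is good to about 2 mm. A picture is of the moment at which its call begins: read the wrist's pose just before it.
- job_done(): hands the job in; it is judged then, once.
Trained networks look in a picture, given as the dict that the camera call returned (one of the last four; its "shot" number tells which), for a name from the list of things; names that differ only in an ending like _2 or _b are one class to them, and where a whole thing is asked for, a point or a joint stands for the part that bears it (a point fixed in the world has none). Each returns a list of dicts, best first, with "score" (0 to 1); they miss things now and then, are a little off and sometimes report something else, mostly with a low value. They report only what shows in the picture. A call takes as long as a camera call.
- silhouettes(query, picture): "pixels" (420x560 bool, what is visible of it).
- mark_of(query, picture): "location" ([x, y, z] in m, in world coordinates, good to about 4 mm: a listed point, or the origin of a listed thing).
The state is a dict: "t": time; "qpos": joint angles; "qvel": joint speeds; "effort": joint torques, N m; "tcp_pos": TCP position; "tool_rot": TCP orientation; "force": force on the tool from outside, world axes, zero at the start; "torque": the same for the moment, N m; "grip_width": finger opening in m; "finger_force": force on a finger pad.
Only numpy, scipy, OpenCV 4.12 (cv2) and the standard library are available. Lean on these libraries where they do the work, as an engineer would, in place of code of your own. Each camera call takes 0.05 s, during which the arm holds its last target. There are 200 camera calls.

### The job

Tune the blue kitchen radio: with a fingertip, roll the red thumbwheel in its top until the red pointer stands inside the green band of the scale. Leave the black volume wheel as it is set.

Things in the scene. Friction and masses are not known exactly. Their poses are not given: they have to be found in the camera images.
- tuner_top (a point): Top of the red wheel: knurled upright disc, 50 mm across, 12 wide, sunk in the top of a blue radio (210 x 120 x 50 mm, cannot slide). 59 mm above the worktop, 9 above the radio; cheeks 3.5 mm high flank it. Axes: z up, x the axle (to the scale), y the way it rolls. The radio's soft feet give: sinks from 2 N, stops 4.5 mm down at 5 N. Pressed down 3 mm and moved along y, a closed fingertip rolls it.
- pointer (a point): Middle of the red pointer, a bar 3 mm wide in y that slides along the black scale on the radio's far top half. It moves in y the same way as the top of the red wheel is pushed, 2.5 mm per mm of fingertip travel, and stays where left; full travel 100 mm (40 mm at the rim). Starts near the left (+y) end, left of the green band. Axes as the wheel's.
- band_mid (a point): Middle of the green band on the scale, 20 mm wide along y (10 mm either side of this point); it does not move. Same axes.
- volume_dot (a point): White dot on the rim of the black volume wheel, near its top; it turns with that wheel, which is to stay as set. Same size and mounting as the red wheel, 120 mm to its left (+y).

How it is judged:
By the outcome, as a careful person would: the job done as asked, in the order asked, and still so for the second after the job is handed in, with the robot touching nothing.
It also fails if it takes over 35 s, if anything falls off the work surface, if the arm or the gripper's body presses on something with over 40 N, if the wrist force passes 120 N, or if a joint passes its speed limit or range.

## Working session

There is one attempt and no reset: what is moved stays moved. The work goes in short steps, Python scripts to look and compute and a tool call to move; the robot and the scene stay as the last step left them, time stands still between calls to the robot, and variables do not carry over. Pictures are saved under pics/ and viewed, at most 10 in all, crops included, and the job is handed in when it is done.

Besides the shell and the picture viewer there is one more tool, called after "Request:" as name(argument=value, ...) on one line, values as JSON. carry_out: Moves the arm, as the interface text tells. Its arguments: {"type":"object","properties":{"commands":{"type":"array"},"grip_force":{"type":"number"}},"required":["commands"]}

```bash
mkdir -p pics
python3 - <<'E'
from bench import *
import cv2,numpy as np
o=observe();print(o['t'],o['tcp_pos'],o['tool_rot'],o['grip_width'])
for c in ["top","scene"]:
    s=snapshot(c);cv2.imwrite(f"pics/{c}1.png",s["pixels"])
    for n in ["tuner_top","pointer","band_mid","volume_dot"]:
        for m in mark_of(n,s)[:2]: print(c,n,np.round(m["location"],4),round(m["score"],2))
E
```

```text
0.0 [ 0.13844332 -0.58348903  0.24426046] [-1.49085510e-04 -1.16152233e-01  9.93231017e-01  8.84953147e-04] 0.08515842505582587
top tuner_top [ 0.5021 -0.0254  0.0573] 0.66
top pointer [0.5421 0.0719 0.0533] 0.37
top band_mid [0.5486 0.0401 0.0508] 0.69
top volume_dot [0.4871 0.0987 0.0599] 0.66
scene tuner_top [ 0.5026 -0.0282  0.0613] 0.52
scene pointer [0.5413 0.0663 0.0509] 0.45
scene band_mid [0.5429 0.0371 0.0487] 0.52
scene volume_dot [0.4853 0.0971 0.0575] 0.69
```

```bash
python3 -c "
import cv2,numpy as np
a=cv2.imread('pics/top1.png');b=cv2.imread('pics/scene1.png')
cv2.imwrite('pics/both.png',cv2.resize(np.hstack([a,b]),(800,300)))"
```

```text
(no output)
```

View pics/top1.png

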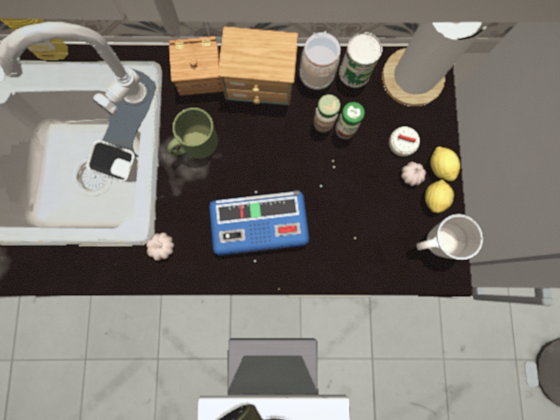

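The top view shows the radio at px (210–307, 192–253), turned about 5–7° counter-clockwise. The red pointer is at (242,211), the green band at (255,210), and the red wheel at (288,230). I'm flying the arm above it for a close look.

Request:
carry_out(commands=[26,40,0,0,0,-0.01,-1,26,40,0,0,0,-0.01,-1,26,40,0,0,0,-0.01,-1,26,40,0,0,0,-0.01,-1,26,40,0,0,0,-0.01,-1,26,40,0,0,0,-0.01,-1,26,40,0,0,0,-0.01,-1,26,40,0,0,0,-0.01,-1,26,40,0,0,0,-0.01,-1,26,40,0,0,0,-0.01,-1,26,40,0,0,0,-0.01,-1,26,40,0,0,0,-0.01,-1,26,40,0,0,0,-0.01,-1,24,36,0,0,0,0,-1,0,0,0,0,0,0,-1,0,0,0,0,0,0,-1], grip_force=40)

```text
t: 2.5
tcp_pos: [0.5003, -0.0279, 0.2453]
tool_rot: [-0.0, -0.052, 0.999, -0.0]
force: [-1.0, -0.5, 0.3]
grip_width: 0.0001
finger_force: 0.0
```

```bash
cat > h.py <<'E'
from bench import *
import cv2,numpy as np
from scipy.spatial.transform import Rotation as R
def wrist(name):
    o=observe();s=snapshot("wrist");cv2.imwrite(f"pics/{name}.png",s["pixels"])
    T=np.eye(4);T[:3,:3]=R.from_quat(np.roll(o['tool_rot'],-1)).as_matrix();T[:3,3]=o['tcp_pos']
    print(o['t'],np.round(o['tcp_pos'],4),np.round(o['force'],1),o['grip_width'],"yaw",np.round(np.arctan2(-T[0,1],T[1,1]),3),"toolz",np.round(T[:3,2],3))
    return s,T@s["hand_eye"]
def world(s,C,px):
    px=np.array(px,float).reshape(-1,2)
    n=cv2.undistortPoints(px[:,None],s["intrinsics"],np.array(s["distortion"]))[:,0]
    d=np.array([s["depth"][int(round(v)),int(round(u))] for u,v in px])
    P=np.c_[n[:,0]*d,-n[:,1]*d,-d]
    return P@C[:3,:3].T+C[:3,3]
E
python3 - <<'E'
from h import *
s,C=wrist("w1")
for n in ["tuner_top","pointer","band_mid","volume_dot"]:
    for m in mark_of(n,s)[:2]: print(n,np.round(m["location"],4),round(m["score"],2))
hsv=cv2.cvtColor(s["pixels"],cv2.COLOR_BGR2HSV);h,S,V=cv2.split(hsv)
ms={"red":((h<8)|(h>172))&(S>130)&(V>70),"green":(h>40)&(h<85)&(S>100)&(V>60),"blue":(h>95)&(h<125)&(S>120)&(V>50)}
for k,m in ms.items():
    nl,L,st,ce=cv2.connectedComponentsWithStats(m.astype(np.uint8))
    for i in range(1,nl):
        if st[i,4]>60:
            v,u=np.nonzero(L==i);P=world(s,C,np.c_[u,v]);P=P[P[:,2]<.08]
            c=np.median(P,0);pc=np.linalg.svd((P-P.mean(0))[:,:2],full_matrices=False)[2][0]
            print(k,st[i],np.round(P.mean(0),4),"rng",np.round(np.percentile(P,[2,98],axis=0),4).tolist(),np.round(pc,3))
E
```

```text
2.5 [ 0.5003 -0.0279  0.2453] [-1.  -0.5  0.3] 9.548167259388279e-05 yaw 0.103 toolz [-0. -0. -1.]
tuner_top [ 0.503  -0.0255  0.0613] 0.78
pointer [0.5421 0.0672 0.05  ] 0.64
band_mid [0.5417 0.0451 0.0529] 0.75
volume_dot [0.4893 0.0993 0.0569] 0.97
red [257 174  41  15 580] [ 0.501  -0.0278  0.0551] rng [[0.4947, -0.0457, 0.0496], [0.5083, -0.01, 0.0592]] [-0.129  0.992]
red [373 214   7  32 166] [0.5397 0.0716 0.0521] rng [[0.5249, 0.0683, 0.0489], [0.5551, 0.0759, 0.0544]] [0.992 0.123]
red [  3 322  38  19 349] [ 0.7127 -0.3029  0.0351] rng [[0.7055, -0.3213, 0.0294], [0.7205, -0.2839, 0.0395]] [0.093 0.996]
green [334 214  23  32 699] [0.5434 0.0422 0.0504] rng [[0.5276, 0.0315, 0.049], [0.5592, 0.0529, 0.0518]] [0.994 0.111]
blue [  229   136   223   121 13771] [0.4966 0.0287 0.0472] rng [[0.4532, -0.0682, 0.0368], [0.5713, 0.1329, 0.0504]] [ 0.119 -0.993]
```

View pics/w1.png

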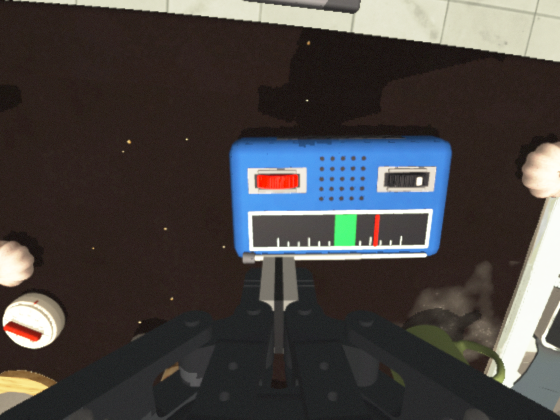

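The wrist view shows the red wheel at (277,181), the pointer at (377,230) and the band at (345,230). The pointer is 29.6 mm left of the band middle, so the fingertip has to travel about 12 mm in −y. I'll start 6 mm left of the wheel's top.

Request:
carry_out(commands=[0.5,6,-40,0,0,0.017,-1,0,0,-40,0,0,0,-1,0,0,-40,0,0,0,-1,0,0,-35,0,0,0,-1,0,0,-10,0,0,0,-1,0,0,0,0,0,0,-1,0,0,0,0,0,0,-1])

```text
t: 3.62
tcp_pos: [0.502, -0.0217, 0.0822]
tool_rot: [0.001, -0.06, 0.998, 0.0]
force: [0.4, 0.2, 0.2]
grip_width: -0.0001
finger_force: 0.0
```

Request:
carry_out(commands=[0,0,-3,0,0,0,-1,0,0,-2,0,0,0,-1,0,0,0,0,0,0,-1,0,0,0,0,0,0,-1])

```text
t: 4.12
tcp_pos: [0.501, -0.0218, 0.0753]
tool_rot: [-0.0, -0.06, 0.998, 0.0]
force: [-0.0, -0.5, -0.3]
grip_width: -0.0001
finger_force: 0.0
```

Request:
carry_out(commands=[0,0,-2,0,0,0,-1,0,0,-1.5,0,0,0,-1,0,0,0,0,0,0,-1,0,0,0,0,0,0,-1])

```text
t: 4.62
tcp_pos: [0.5011, -0.0218, 0.0721]
tool_rot: [0.0, -0.06, 0.998, 0.0]
force: [0.2, 0.2, 1.7]
grip_width: 0.0003
finger_force: 1.2
```

Request:
carry_out(commands=[0,0,-1.5,0,0,0,-1,0,0,-1.3,0,0,0,-1,0,0,0,0,0,0,-1,0,0,0,0,0,0,-1])

```text
t: 5.12
tcp_pos: [0.5011, -0.0218, 0.0692]
tool_rot: [0.0, -0.06, 0.998, 0.0]
force: [-1.1, 0.7, 4.2]
grip_width: 0.0002
finger_force: 2.1
```

Request:
carry_out(commands=[0.2,-2,0,0,0,0,-1,0.2,-2,0,0,0,0,-1,0.2,-2,0,0,0,0,-1,0.2,-2,0,0,0,0,-1,0.2,-2,0,0,0,0,-1,0.2,-1.5,0,0,0,0,-1,0,0,0,0,0,0,-1,0,0,0,0,0,0,-1])

```text
t: 6.12
tcp_pos: [0.5023, -0.0335, 0.0691]
tool_rot: [0.0, -0.06, 0.998, -0.0]
force: [3.1, -1.4, 5.3]
grip_width: 0.0004
finger_force: 2.2
```

```bash
cat > m.py <<'E'
from h import *
import sys
s,C=wrist(sys.argv[1])
def meas(name,s,proj):
    hsv=cv2.cvtColor(s["pixels"],cv2.COLOR_BGR2HSV);h,S,V=cv2.split(hsv)
    for k,m in {"red":((h<8)|(h>172))&(S>130)&(V>70),"green":(h>40)&(h<85)&(S>100)&(V>60)}.items():
        nl,L,st,ce=cv2.connectedComponentsWithStats(m.astype(np.uint8))
        for i in range(1,nl):
            if st[i,4]>12:
                v,u=np.nonzero(L==i);P=proj(np.c_[u,v]);P=P[np.abs(P[:,2]-.05)<.02]
                if len(P)>8 and abs(P[:,0].mean()-.53)<.06: print(name,k,st[i],np.round(P.mean(0),4),"along y",round(float(P.mean(0)[:2]@[-.12,.993]),4))
meas("w",s,lambda p:world(s,C,p))
for c in ("top","scene"):
    t=snapshot(c);cv2.imwrite(f"pics/{sys.argv[1]}{c}.png",t["pixels"]);Ct=np.linalg.inv(t["view"]);meas(c,t,lambda p:world(t,Ct,p))
    for n in ["pointer","band_mid","volume_dot"]:
        for m in mark_of(n,t)[:1]: print(c,n,np.round(m["location"],4),round(m["score"],2))
E
python3 m.py a
```

```text
6.125 [ 0.5023 -0.0335  0.0691] [ 3.1 -1.4  5.3] 0.00035799715876684866 yaw 0.12 toolz [ 0. -0. -1.]
w red [249 255  82  28 946] [ 0.4978 -0.0225  0.0498] along y -0.0821
w red [414 329   7  10  42] [0.5287 0.0399 0.049 ] along y -0.0238
w green [402 327  35  19 306] [0.5304 0.0451 0.0467] along y -0.0189
w green [389 369  14  11  92] [0.5581 0.0359 0.0466] along y -0.0313
scene red [298 218  11  11  78] [ 0.4991 -0.0193  0.0522] along y -0.0791
scene red [256 233  18   6  21] [0.5416 0.041  0.0505] along y -0.0242
scene green [258 231  17   7  48] [0.5436 0.0316 0.0478] along y -0.0338
scene green [254 235  19   8  71] [0.5424 0.0467 0.0484] along y -0.0188
scene pointer [0.548  0.041  0.0495] 0.44
scene band_mid [0.5439 0.0384 0.0464] 0.47
scene volume_dot [0.4835 0.0954 0.052 ] 0.59
```

The pointer now sits within the band. I'll lift off straight up and verify.

Request:
carry_out(commands=[0,0,0,0,0,0,-1,0,0,3,0,0,0,-1,0,0,5,0,0,0,-1,0,0,20,0,0,0,-1,0,0,45,0,0,0,-1,0,0,50,0,0,0,-1,0,0,50,0,0,0,-1,0,0,0,0,0,0,-1,0,0,0,0,0,0,-1])

```text
t: 7.7
tcp_pos: [0.5015, -0.033, 0.2407]
tool_rot: [-0.001, -0.06, 0.998, 0.0]
force: [-0.1, 0.8, -0.8]
grip_width: -0.0003
finger_force: 0.0
```

```bash
python3 m.py b; python3 -c "
import cv2
a=cv2.imread('pics/b.png');cv2.imwrite('pics/bc.png',cv2.resize(a[110:290,200:480],None,fx=2.5,fy=2.5))"
```

```text
7.7 [ 0.5015 -0.033   0.2407] [-0.1  0.8 -0.8] -0.00028774408741655543 yaw 0.12 toolz [-0.003  0.001 -1.   ]
w red [262 175  43  15 589] [ 0.501  -0.0275  0.0551] along y -0.0874
w red [349 218   4  32  56] [0.5421 0.0423 0.0531] along y -0.0231
w green [338 217  13  32 321] [0.544  0.0363 0.0504] along y -0.0292
w green [353 217  10  32 248] [0.5427 0.049  0.0504] along y -0.0164
top red [279 225  17   8  99] [ 0.5026 -0.0296  0.0566] along y -0.0897
top volume_dot [0.4881 0.0996 0.0569] 0.64
scene red [298 212  13  15 114] [ 0.5001 -0.0251  0.0565] along y -0.085
scene red [256 232  17   6  23] [0.5429 0.0415 0.0545] along y -0.0239
scene green [258 229  17   7  47] [0.5445 0.032  0.052 ] along y -0.0335
scene green [254 234  19   7  70] [0.5424 0.0465 0.052 ] along y -0.0189
scene pointer [0.5468 0.0408 0.0544] 0.53
scene band_mid [0.5432 0.0387 0.0526] 0.56
scene volume_dot [0.4824 0.0958 0.0576] 0.55
```

View pics/bc.png

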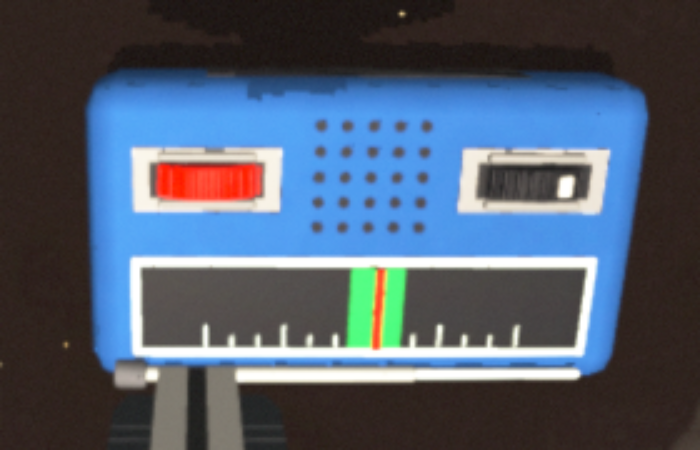

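In the crop, the pointer at (379,308) is well inside the green band (348–406), and the volume dot at (566,187) hasn't moved. I'm handing the job in.

```bash
python3 -c "
from bench import *
print(job_done())"
```

```text
the job is handed in; nothing more can be done
None
```

The radio is tuned: the red pointer stands near the middle of the green band, the volume wheel was not touched, the arm is clear of the radio, and the job is handed in (about 8 s of the 35 s used).

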